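# Prop the folding lamp mast on its kickstand and hold it upright

## Task

Clear the white lens can off the base plate of the folding lamp mast and stand it upright on the bench. Then flip the mast's kickstand over its centre and all the way down, and after that raise the slumped mast until it is upright on its kickstand. It has no latch and tips back if let go, so finish while still holding the mast upright; do not knock over the cans or push the bystanders about.

Things in the scene. Friction and masses are not known exactly. Their poses are not given: they have to be found in the camera images.
- stand: White base plate of the lamp mast, fixed, 130 (x) x 250 (y) x 16 mm; origin at the centre of its underside, z up. Grey hub cheeks (72 mm over all along x, top 61 mm above the bench) stand at y = -50 mm, a black rubber buffer (30 x 24 mm, top 56 mm high) at y = -98 mm. The mast slumps towards its -y; the kickstand's foot lands at y = +71 mm, behind a steel ridge (10 mm high, y = +79 to +87).
- hub (a point): Point on the hub axis about which the mast tips, in the stand's frame at (0, -50, 45) mm. The axis runs along the stand's x. The foot of the lowered kickstand comes down behind the ridge on the base plate as the mast comes upright, and stops it from going further.
- mast: Aluminium bar, 34 mm wide (its x, along the hub axis) x 18 mm thick (its y). Origin on the hub axis, its z along the bar to the top; upright = z vertical. Slumped about 0.6 rad towards the stand's -y on its stop at the start. With its lamp about 0.55 kg; it always tends back to the slump, 1 to 3 N at the top raise it. The bare top 45 mm may be gripped across the 18 mm, or pushed.
- mast_top (a point): Centre of the mast's top end, 190 mm from the hub axis. Below it, on the mast's -y side, hangs a grey lamp: 56 mm diameter, 92 to 142 mm from the hub axis, reaching 94 mm off the bar's centre line.
- kickstand (a joint): Angle of the kickstand on the mast (rad): 0 stowed along the bar's +y side, reaching 103 mm past its top; 2.53 fully down on its stop, 35 deg off the bar. Its foot swings over the top towards the mast's +y, then down. Over-centre by its weight: with the mast slumped it falls back to 0 until it points straight up (about 0.6); 0.2 past that it drops to its stop in 1 to 2 s. 1 N at the foot moves it.
- kick_pivot (a point): Pivot of the kickstand, at (0, 22, 120) mm in the mast's frame; its axis is parallel to the hub axis.
- kick_foot (a point): Centre of the kickstand's foot, a grey plastic crossbar 60 mm long (parallel to the hub axis), 12 mm in diameter, at the end of a 10 mm steel rod, 173 mm from the pivot. Stowed, it is the highest point of the stand, about 0.30 m above the bench.
- can: White plastic lens can that stands on the base plate where the kickstand must land: cylinder 40 mm in diameter (37 mm cap), 60 mm tall, about 0.12 kg; origin at the centre of its underside, z up.
- can2: Bystander: second white lens can of the same shape, standing on the bench beside the stand's +y end. Leave it.
- mouse: Bystander: black computer mouse, 105 x 60 x 32 mm; origin under its centre.
- tip_box: Bystander: grey pipette-tip box with clear lid, 122 x 82 x 75 mm; origin under its centre.
- bottle: Bystander: white plastic bottle, 64 mm in diameter, 180 mm tall; origin under its centre.
- dish: Bystander: glass dish, 90 mm in diameter, 16 mm tall; origin under its centre.
- slide_box: Bystander: flat blue slide box, 85 (x) x 180 (y) x 30 mm; origin under its centre.
- driver: Bystander: screwdriver with black handle lying on the bench, 160 mm long along its x; origin underneath it.

How it is judged (in metres and radians):
On the way, in this order (a step that is already met when the one before it is completed fails the run):
1. the can stands upright on the bench, off the base plate, let go (height (world z) of can below 0.006 m and angle between can's own z axis and vertical below 0.12 rad and linear speed of can below 0.03 m/s and contact force between the fingers and can below 0.05 N), for 0.2 s.
2. the kickstand is flipped over centre and fully down, the mast still slumped (value of joint kickstand above 2.4 rad and angle between mast's own z axis and vertical above 0.3 rad), for 0.3 s.
3. the mast is upright (angle between mast's own z axis and vertical below 0.07 rad and value of joint kickstand above 2.4 rad), for 0.2 s.
At the end, for the whole second after the job is handed in: The robot's fingers still hold the mast (contact of 0.4 N or more), upright within 4 degrees and still, the kickstand down within 0.13 rad of its stop; the can stands upright on the bench, off the base plate (all of step 3 and angular speed of mast below 0.1 rad/s and contact force between the fingers and mast above 0.4 N and height (world z) of can below 0.006 m and angle between can's own z axis and vertical below 0.12 rad and linear speed of can below 0.03 m/s); the arm keeps its last pose, push and grip.
It fails at once if a bystander is pushed more than 30 mm (screwdriver 40 mm) (distance of any of can2, mouse, tip_box, bottle, dish, slide_box from where it was at the start of the episode above 0.03 m or distance of driver from where it was at the start of the episode above 0.04 m).
It fails at once if a can or the bottle is knocked over (angle between any of can, can2, bottle's own z axis and vertical above 0.7 rad).
It fails at once if the mast is tipped over past upright to the other side (y of mast_top in the frame of stand above -0.015 m).
It also fails if it takes over 72 s, if anything falls off the work surface, if the arm or the gripper's body presses on something with over 40 N, if the wrist force passes 120 N, or if a joint passes its speed limit or range.

## Robot

A 7-joint arm with a two-finger parallel gripper is mounted at the origin on the work surface. World frame = base frame: x ahead of the robot, y to its left, z up, the work surface at z = 0. Lengths are in mm, angles in rad, forces in N, time in s.
With the tool pointing down it reaches from about 400 to 850 mm from the base axis. Payload 4.5 kg.
Tool frame: the origin (TCP) lies at the very end of the fingers, on their centre line; the grasp point (between the pads) lies 19 mm behind it; z points along the fingers, y is the line along which they close (so a half turn about z gives the same grasp; the last joint's range is limited). The gripper opens to 88 mm and grips with 3 to 60 N. Pads are 18 mm wide; open, the fingers measure 123 mm over their backs; the gripper's body (75 mm by 187 mm) begins 45 mm behind the grasp point.
Start: joints at [-1.291, 0.689, -0.195, 1.565, 0.157, 0.902, -0.215], TCP at [152.061, 606.243, 238.743] pointing down, gripper open.
Joint ranges: [-3.01, 3.01], [-0.46, 2.08], [-1.47, 1.51], [0.13, 2.56], [-1, 4.14], [0.04, 2.09], [-2.66, 2.66]. Speed limits (rad/s): [2.57, 2.57, 3.14, 3.14, 3.14, 3.14, 3.14].

## Interface

Orientations are given as a rotation vector (axis times angle).
In Python, from rig import get_state, vision, ticket gives the robot as it stands.
- The arm moves only by the tool play_rows, never from a script. Its argument "moves" is a list of rows, each an object of numbers: "dx", "dy", "dz": the shift along the world's x, y, z in units of 30 mm (1.0 is 30 mm); "ax", "ay", "az": the turn, a rotation vector about the world's x, y, z in units of 6 degrees (1.0 is 6 degrees); "gripper": the opening, from 0 (shut) to 1 (fully open). In form: [{"dx": .., "dy": .., "dz": .., "ax": .., "ay": .., "az": .., "gripper": ..}, ...]. A call has 1 to 5 rows; each row is the pose to reach, as a shift and turn from the pose commanded when the call began; what a row does not reach only later rows make up. A row lasts 1/8 s, in which the tool goes at most 62.5 mm and 10.7 degrees, less where a joint would pass 70% of its speed; a pose out of reach is approached as far as the arm can. A call with a gripper value outside its range is refused whole. The fingers move at their own pace and stop on an object; "squeeze" is the grip in N (left out, the last holds). Time passes only in rows, so rows that repeat a pose let the fingers close. It gives the time, the measured TCP pose, the force, the opening and the grip force at its end, in the units of the state.
- get_state(): the state, without advancing time (a new reading comes with each control period).
- vision.capture(name): name is "side" or "top"; returns a dict with "img" (480x640x3 uint8, blue, green, red), "range_z" (480x640 float32, mm along the optical axis (not along the pixel's ray), 0 where there is no reading), "camera_matrix" (3x3 intrinsics, pixels), "R" (3x3) and "t" (3): a world point X has camera coordinates R X + t. Camera axes: x right, y down, z forward; pixel columns grow to the right and rows downward; lengths in mm; the calibration is good to about 2 mm. A picture is of the moment at which its call begins.
- ticket.sign_off(): hands the job in; it is judged then, once.
The state is a dict: "clock": time; "joint_pos": joint angles; "qvel": joint speeds; "effort": joint torques, N m; "eef_pos": TCP position; "tcp_rot": TCP orientation; "wrist_force": force on the tool from outside, world axes, zero at the start; "moment": the same for the moment, N m; "gripper_width": finger opening in mm; "grasp_force": force on a finger pad.
Only numpy, scipy, OpenCV 4.12 (cv2) and the standard library are available. Lean on these libraries where they do the work, as an engineer would, in place of code of your own. Each camera call takes 0.05 s, during which the arm holds its last target. There are 200 camera calls.

## Working session

There is one attempt and no reset: what is moved stays moved. The work goes in short steps, Python scripts to look and compute and a tool call to move; the robot and the scene stay as the last step left them, time stands still between calls to the robot, and variables do not carry over. Pictures are saved under pics/ and viewed, at most 10 in all, crops included, and the job is handed in when it is done.

Besides the shell and the picture viewer there is one more tool, called after "Call:" as name([rows], argument=value, ...), one row to a line, values as JSON. play_rows: Moves the arm, as the interface text tells. Its arguments: {"type":"object","properties":{"moves":{"type":"array"},"squeeze":{"type":"number"}},"required":["moves"]}

```bash
mkdir -p pics; cat > h.py <<'E'
import numpy as np, cv2
from rig import get_state, vision, ticket
def cap(n,save=None):
    c=vision.capture(n); np.savez('/tmp/%s.npz'%n,**c)
    if save: cv2.imwrite('pics/'+save,c['img'])
    return c
def cloud(c):
    z=c['range_z'].astype(float); K=c['camera_matrix']
    v,u=np.mgrid[:z.shape[0],:z.shape[1]]
    P=np.stack([(u-K[0,2])/K[0,0]*z,(v-K[1,2])/K[1,1]*z,z],-1)
    W=(P-c['t'].ravel())@c['R']
    W[z==0]=np.nan
    return W
E
python3 - <<'E'
from h import *
a=cap('top','top1.png');b=cap('side','side1.png')
for c in(a,b): print(c['camera_matrix'],c['R'],c['t'])
print(get_state())
E
```

```text
[[473.9395298    0.         317.94803827]
 [  0.         473.9395298  248.83750973]
 [  0.           0.           1.        ]] [[ 0.01665352 -0.99984392 -0.00589835]
 [-0.9908369  -0.01571213 -0.13414682]
 [ 0.13403321  0.00807832 -0.99094391]] [ -25.23252456  608.3161208  1515.09555896]
[[616.59823366   0.         331.41168843]
 [  0.         616.59823366 232.07946196]
 [  0.           0.           1.        ]] [[ 0.72768769 -0.68582687 -0.01058899]
 [-0.4851768  -0.50375535 -0.71472653]
 [ 0.4848444   0.52523524 -0.69932386]] [-434.03798358  403.22736923 1290.31955901]
{'clock': 0.1, 'joint_pos': array([-1.29122659,  0.68989128, -0.19453833,  1.56621533,  0.15726498,
        0.902515  , -0.21509485]), 'qvel': array([ 0.00068323, -0.00178261,  0.00142389, -0.00197094,  0.00108653,
       -0.00035788,  0.00094757]), 'effort': array([-3.09796626e-03, -5.28494239e+01, -1.27163362e+00, -1.53835112e+01,
       -5.25878894e-02,  1.94666318e-03,  3.15281557e-05]), 'eef_pos': array([151.95216998, 605.66713278, 238.00279279]), 'tcp_rot': array([-3.84958341e-01, -3.11779763e+00,  2.57135877e-03]), 'wrist_force': array([-1.0045477 ,  0.81049559,  0.91677684]), 'moment': array([ 0.02086079,  0.01522024, -0.0105549 ]), 'grasp_force': 0.0, 'gripper_width': 87.90926616347909}
```

View pics/top1.png

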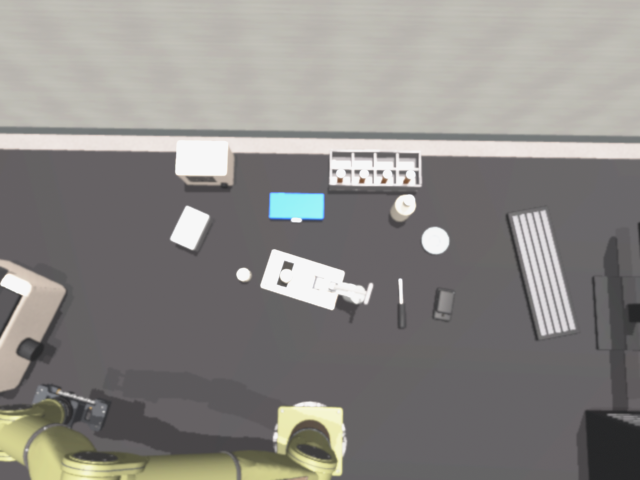

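View pics/side1.png

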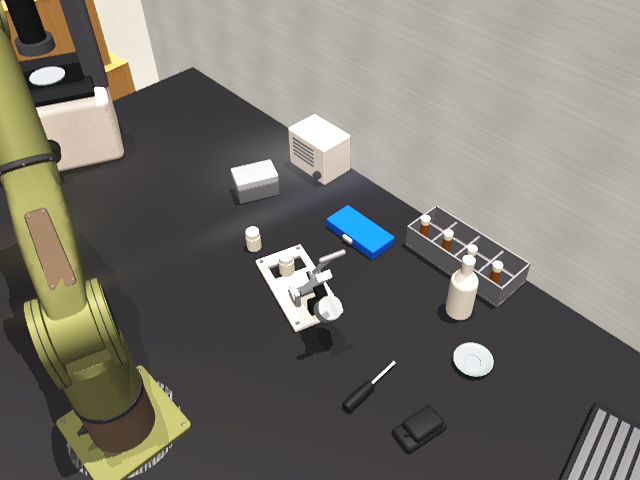

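```bash
python3 - <<'E'
from h import *
a=dict(np.load('/tmp/top.npz'));W=cloud(a);im=a['img'].astype(int)
roi=np.zeros((480,640),bool);roi[225:325,225:385]=1
m=roi&(im.min(2)>150)&(W[...,2]>6)&(W[...,2]<26)
m=cv2.morphologyEx(m.astype(np.uint8),cv2.MORPH_OPEN,np.ones((3,3)))
n,l,s,_=cv2.connectedComponentsWithStats(m); k=1+np.argmax(s[1:,4]); mm=l==k
P=W[mm]; print('plate z',np.median(P[:,2]),s[k])
r=cv2.minAreaRect(P[:,:2].astype(np.float32));print(r);print(cv2.boxPoints(r))
for name in('top','side'):
    c=dict(np.load('/tmp/%s.npz'%name));W=cloud(c)
    for lo,hi in((50,75),(75,110),(110,150),(150,200),(200,250),(250,330)):
        q=(W[...,2]>lo)&(W[...,2]<hi)&(W[...,0]>300)&(W[...,0]<720)&(abs(W[...,1])<250)
        n,l,s,_=cv2.connectedComponentsWithStats(q.astype(np.uint8))
        for i in range(1,n):
            if s[i,4]>8:
                p=W[l==i];print(name,lo,s[i],p.mean(0).round(),p.min(0).round(),p.max(0).round())
E
```

```text
plate z 16.19518763773886 [ 261  250   82   59 2070]
((512.6012573242188, 37.554603576660156), (253.2283172607422, 130.97711181640625), 73.5252685546875)
[[ 413.8945   -65.28934]
 [ 539.4944  -102.43346]
 [ 611.308    140.39854]
 [ 485.70813  177.54266]]
top 50 [237 268  12  12 106] [521. 227.  60.] [504. 208.  50.] [540. 244.  68.]
top 50 [287 270   5   4   9] [530.  76.  68.] [525.  69.  57.] [536.  82.  75.]
top 50 [308 270  17  26 218] [497. -11.  60.] [457. -37.  50.] [538.  14.  74.]
top 50 [280 272  13  10  39] [511.  87.  67.] [500.  67.  50.] [528. 106.  75.]
top 75 [280 270  12  11  64] [519.  85.  78.] [502.  69.  75.] [534. 104.  83.]
top 75 [318 278  10  12  85] [492. -32.  93.] [474. -46.  75.] [510. -18. 110.]
top 75 [342 295   8   7  17] [ 449. -102.  103.] [ 438. -115.   95.] [457. -93. 109.]
top 110 [327 280   3   7  15] [492. -49. 118.] [483. -52. 112.] [502. -46. 121.]
top 110 [352 284  12   7  37] [ 481. -141.  127.] [ 473. -157.  113.] [ 491. -123.  139.]
top 110 [324 287  12   6  22] [470. -51. 128.] [464. -70. 110.] [480. -37. 150.]
top 110 [345 292  20  11 13
[... 810 characters left out ...]
3.  82.]
side 75 [285 252   7   6  14] [525.  77.  77.] [519.  66.  75.] [533.  90.  79.]
side 75 [301 284  12   9  42] [472. -46.  92.] [465. -64.  76.] [486. -25. 108.]
side 75 [314 304  27  19 105] [ 444. -137.   99.] [ 433. -166.   76.] [470. -99. 110.]
side 110 [305 276  37  45 697] [ 460. -126.  126.] [ 431. -167.  110.] [487. -49. 150.]
side 150 [306 267  27  20 240] [467. -94. 176.] [ 449. -128.  150.] [493. -53. 200.]
side 200 [316 264  10   6  36] [ 465. -108.  223.] [ 461. -127.  201.] [470. -90. 244.]
side 200 [316 270  15  10  62] [ 466. -115.  203.] [ 449. -124.  200.] [ 483. -106.  210.]
side 250 [319 250  27  15 180] [ 454. -157.  298.] [ 424. -170.  250.] [ 483. -127.  306.]
```

```bash
python3 - <<'E'
import cv2
a=cv2.imread('pics/top1.png')[225:325,225:385];b=cv2.imread('pics/side1.png')[210:350,230:390]
a=cv2.resize(a,(800,500)); cv2.imwrite('pics/ca.png',a)
cv2.imwrite('pics/cb.png',cv2.resize(b,None,fx=4,fy=4))
E
```

```text
(no output)
```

View pics/cb.png

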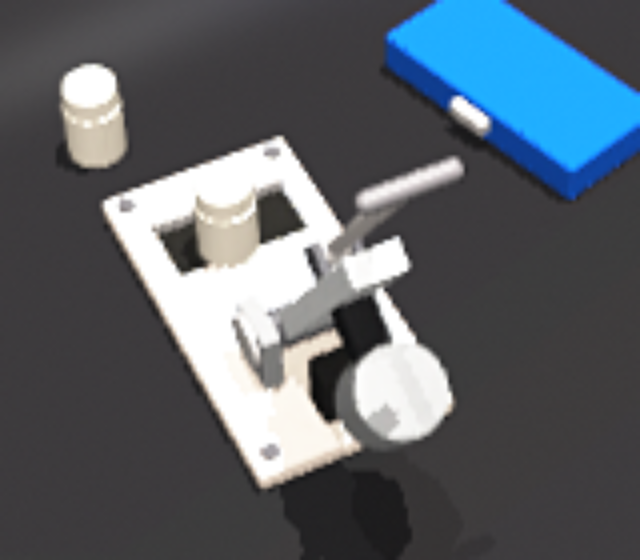

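Call:
play_rows([
  {"dx": 1.2, "dy": -1.7, "dz": 0, "ax": 0, "ay": 0, "az": -0.4, "gripper": 0.7},
  {"dx": 2.4, "dy": -3.4, "dz": 0, "ax": 0, "ay": 0, "az": -0.4, "gripper": 0.7},
  {"dx": 3.6, "dy": -5.1, "dz": 0, "ax": 0, "ay": 0, "az": -0.4, "gripper": 0.7},
  {"dx": 4.8, "dy": -6.8, "dz": 0, "ax": 0, "ay": 0, "az": -0.4, "gripper": 0.7},
  {"dx": 6, "dy": -8.5, "dz": 0, "ax": 0, "ay": 0, "az": -0.4, "gripper": 0.7},
])

```text
clock: 0.72
eef_pos: [333.0, 349.4, 238.6]
tcp_rot: [0.45, 3.109, -0.0]
wrist_force: [0.8, 1.9, -0.0]
gripper_width: 61.3
grasp_force: 0.0
```

Call:
play_rows([
  {"dx": 1.3, "dy": -1.8, "dz": 0, "ax": 0, "ay": 0, "az": 0, "gripper": 0.7},
  {"dx": 2.5, "dy": -3.6, "dz": 0, "ax": 0, "ay": 0, "az": 0, "gripper": 0.7},
  {"dx": 3.8, "dy": -5.4, "dz": 0, "ax": 0, "ay": 0, "az": 0, "gripper": 0.7},
  {"dx": 5.0, "dy": -7.2, "dz": 0, "ax": 0, "ay": 0, "az": 0, "gripper": 0.7},
  {"dx": 6.2, "dy": -8.9, "dz": 0, "ax": 0, "ay": 0, "az": 0, "gripper": 0.7},
])

```text
clock: 1.35
eef_pos: [511.4, 93.0, 238.6]
tcp_rot: [-0.45, -3.109, -0.0]
wrist_force: [0.5, 0.6, -0.5]
gripper_width: 61.5
grasp_force: 0.0
```

```bash
python3 - <<'E'
from h import *
c=cap('side');W=cloud(c)
for z0,z1 in((60,70),(70,82)):
    q=(W[...,2]>z0)&(W[...,2]<z1)&(abs(W[...,0]-518)<35)&(abs(W[...,1]-84)<35)
    p=W[q];print(q.sum(),p.mean(0),p.min(0),p.max(0))
a=dict(np.load('/tmp/top.npz'));W=cloud(a)
q=(W[...,2]>70)&(abs(W[...,0]-518)<35)&(abs(W[...,1]-84)<35)
p=W[q];print(p.mean(0),np.median(p[:,2]),cv2.minEnclosingCircle(p[:,:2].astype(np.float32)))
print(get_state()['eef_pos'])
E
```

```text
58 [511.5210097   75.7481575   65.23945779] [496.86533222  62.0531427   60.14176132] [533.10859652 102.18026047  69.92197209]
112 [516.56152374  79.77796768  73.94535852] [498.55971849  61.68700933  70.00116376] [533.96630053  98.61435134  80.31883709]
[519.03987083  86.50355438  76.16530865] 76.33146367202119 ((519.6901245117188, 86.32601928710938), 18.2363338470459)
[516.58771591  82.42429487 238.35002492]
```

Call:
play_rows([
  {"dx": 0, "dy": 0, "dz": -1.6, "gripper": 0.7},
  {"dx": 0, "dy": 0, "dz": -3.2, "gripper": 0.7},
  {"dx": 0, "dy": 0, "dz": -4.8, "gripper": 0.7},
  {"dx": 0, "dy": 0, "dz": -6.0, "gripper": 0.7},
  {"dx": 0, "dy": 0, "dz": -6.6, "gripper": 0.7},
])

```text
invalid input
```

Call:
play_rows([
  {"dz": 0, "gripper": 0.7},
  {"dz": 0, "gripper": 0.4},
  {"dz": 0, "gripper": 0.4},
  {"dz": 0, "gripper": 0.4},
  {"dz": 0, "gripper": 0.4},
], squeeze=12)

```text
invalid input
```

Call:
play_rows([
  {"dx": 0, "dy": 0, "dz": -1.6, "ax": 0, "ay": 0, "az": 0, "gripper": 0.7},
  {"dx": 0, "dy": 0, "dz": -3.2, "ax": 0, "ay": 0, "az": 0, "gripper": 0.7},
  {"dx": 0, "dy": 0, "dz": -4.8, "ax": 0, "ay": 0, "az": 0, "gripper": 0.7},
  {"dx": 0, "dy": 0, "dz": -6.0, "ax": 0, "ay": 0, "az": 0, "gripper": 0.7},
  {"dx": 0, "dy": 0, "dz": -6.6, "ax": 0, "ay": 0, "az": 0, "gripper": 0.7},
])

```text
clock: 2.02
eef_pos: [509.3, 94.9, 38.6]
tcp_rot: [-0.449, -3.106, 0.002]
wrist_force: [0.6, 0.4, 0.4]
gripper_width: 62.0
grasp_force: 0.0
```

Call:
play_rows([
  {"dx": 0, "dy": 0, "dz": 0, "ax": 0, "ay": 0, "az": 0, "gripper": 0.7},
  {"dx": 0, "dy": 0, "dz": 0, "ax": 0, "ay": 0, "az": 0, "gripper": 0.4},
  {"dx": 0, "dy": 0, "dz": 0, "ax": 0, "ay": 0, "az": 0, "gripper": 0.4},
  {"dx": 0, "dy": 0, "dz": 0, "ax": 0, "ay": 0, "az": 0, "gripper": 0.4},
  {"dx": 0, "dy": 0, "dz": 0, "ax": 0, "ay": 0, "az": 0, "gripper": 0.4},
], squeeze=12)

```text
clock: 2.65
eef_pos: [511.0, 94.7, 41.4]
tcp_rot: [0.451, 3.108, 0.0]
wrist_force: [-1.1, -1.7, 5.6]
gripper_width: 38.4
grasp_force: 11.8
```

```bash
python3 - <<'E'
from h import *
c=cap('side');W=cloud(c)
cv2.imwrite('pics/g.png',cv2.resize(c['img'][180:300,200:360],None,fx=5,fy=5))
c=cap('top')
s=get_state();print(s['eef_pos'],s['wrist_force'],s['moment'],s['gripper_width'])
E
```

```text
[511.00835015  94.66055783  41.4488676 ] [-0.0633495  -0.41989071  6.64160267] [-0.19947322  0.12157023 -0.0054201 ] 38.580182900116874
```

View pics/g.png

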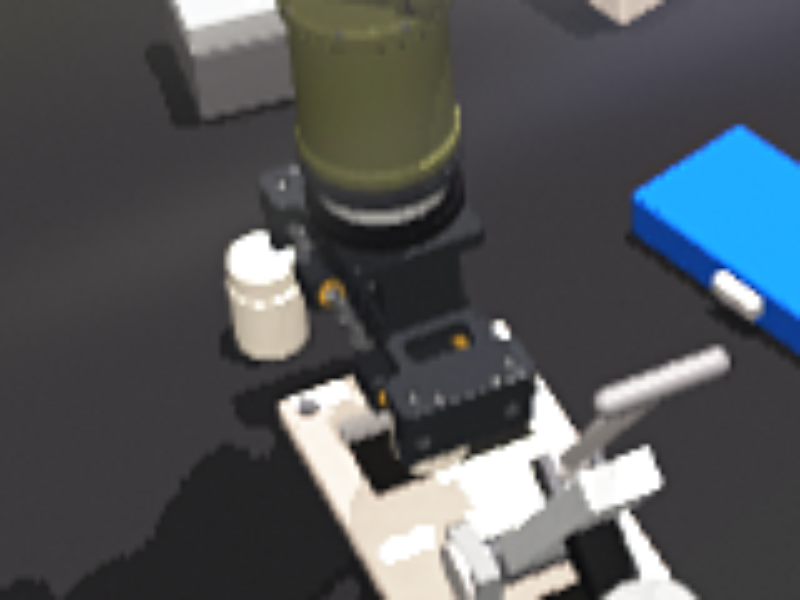

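Call:
play_rows([
  {"dx": 0, "dy": 0, "dz": 0.5, "ax": 0, "ay": 0, "az": 0, "gripper": 0.4},
  {"dx": 0, "dy": 0, "dz": 1, "ax": 0, "ay": 0, "az": 0, "gripper": 0.4},
  {"dx": 0, "dy": 0, "dz": 1.5, "ax": 0, "ay": 0, "az": 0, "gripper": 0.4},
  {"dx": 0, "dy": 0, "dz": 2, "ax": 0, "ay": 0, "az": 0, "gripper": 0.4},
  {"dx": 0, "dy": 0, "dz": 2, "ax": 0, "ay": 0, "az": 0, "gripper": 0.4},
], squeeze=25)

```text
clock: 3.38
eef_pos: [511.5, 95.0, 102.2]
tcp_rot: [0.45, 3.107, 0.002]
wrist_force: [-0.4, -0.0, -1.3]
gripper_width: 38.1
grasp_force: 24.4
```

```bash
python3 - <<'E'
from h import *
c=cap('side');W=cloud(c)
cv2.imwrite('pics/g2.png',cv2.resize(c['img'][180:300,200:360],None,fx=5,fy=5))
s=get_state();print(s['eef_pos'],s['wrist_force'],s['moment'],s['gripper_width'])
E
```

```text
[511.04770968  94.88966076 101.40287707] [-0.38843123 -0.40284759 -1.18478892] [0.05544892 0.05986145 0.03059089] 38.054996569190386
```

View pics/g2.png

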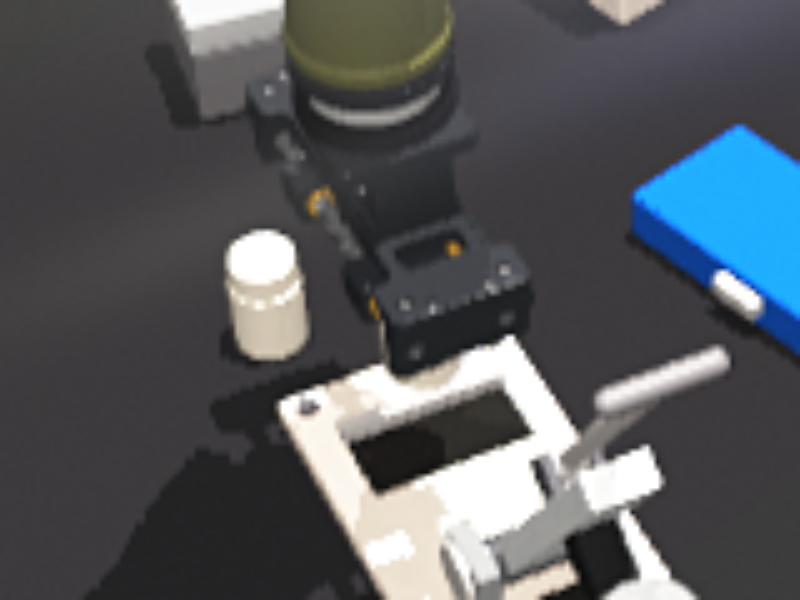

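Call:
play_rows([
  {"dx": -0.7, "dy": 0.5, "dz": 0, "ax": 0, "ay": 0, "az": 0, "gripper": 0.4},
  {"dx": -1.5, "dy": 1, "dz": 0, "ax": 0, "ay": 0, "az": 0, "gripper": 0.4},
  {"dx": -2.3, "dy": 1.5, "dz": 0, "ax": 0, "ay": 0, "az": 0, "gripper": 0.4},
  {"dx": -2.9, "dy": 2, "dz": 0, "ax": 0, "ay": 0, "az": 0, "gripper": 0.4},
  {"dx": -2.9, "dy": 2, "dz": 0, "ax": 0, "ay": 0, "az": 0, "gripper": 0.4},
])

```text
clock: 4.05
eef_pos: [422.1, 155.9, 100.4]
tcp_rot: [-0.444, -3.108, 0.001]
wrist_force: [1.4, -0.4, -1.8]
gripper_width: 38.0
grasp_force: 24.4
```

Call:
play_rows([
  {"dx": 0, "dy": 0, "dz": -0.8, "ax": 0, "ay": 0, "az": 0, "gripper": 0.4},
  {"dx": 0, "dy": 0, "dz": -1.6, "ax": 0, "ay": 0, "az": 0, "gripper": 0.4},
  {"dx": 0, "dy": 0, "dz": -2.1, "ax": 0, "ay": 0, "az": 0, "gripper": 0.4},
  {"dx": 0, "dy": 0, "dz": -2.3, "ax": 0, "ay": 0, "az": 0, "gripper": 0.4},
  {"dx": 0, "dy": 0, "dz": -2.3, "ax": 0, "ay": 0, "az": 0, "gripper": 0.4},
])

```text
clock: 4.68
eef_pos: [424.8, 154.0, 30.8]
tcp_rot: [0.453, 3.108, -0.001]
wrist_force: [0.3, 0.4, -1.6]
gripper_width: 38.2
grasp_force: 24.4
```

```bash
python3 - <<'E'
from h import *
c=cap('side')
cv2.imwrite('pics/g3.png',cv2.resize(c['img'][180:300,170:330],None,fx=5,fy=5))
s=get_state();print(s['eef_pos'],s['wrist_force'],s['moment'],s['gripper_width'])
E
```

```text
[424.71872722 153.81084871  31.00346691] [-0.15306157  0.34655362 -1.73722304] [-0.03294398 -0.04062059 -0.00766403] 37.945470790060675
```

View pics/g3.png

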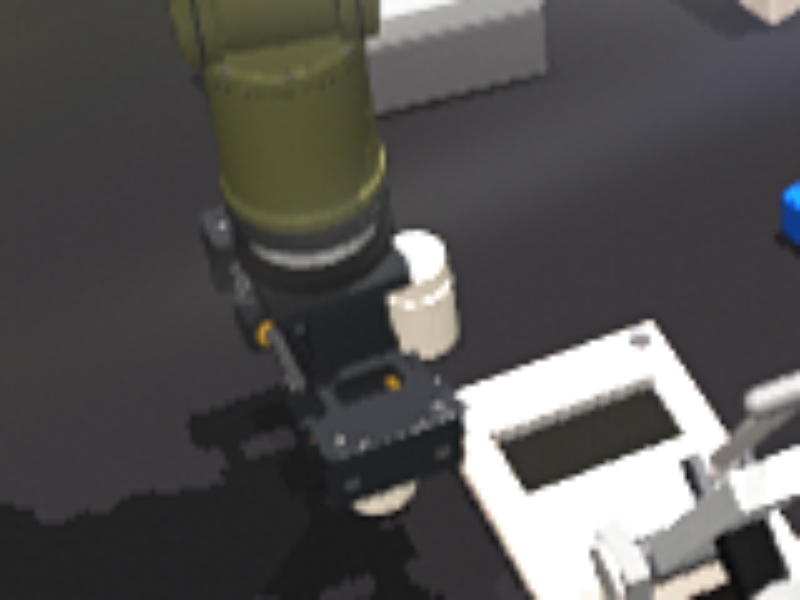

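Call:
play_rows([
  {"dx": 0, "dy": 0, "dz": -0.04, "ax": 0, "ay": 0, "az": 0, "gripper": 0.4},
  {"dx": 0, "dy": 0, "dz": -0.08, "ax": 0, "ay": 0, "az": 0, "gripper": 0.4},
  {"dx": 0, "dy": 0, "dz": -0.12, "ax": 0, "ay": 0, "az": 0, "gripper": 0.4},
  {"dx": 0, "dy": 0, "dz": -0.16, "ax": 0, "ay": 0, "az": 0, "gripper": 0.4},
  {"dx": 0, "dy": 0, "dz": -0.16, "ax": 0, "ay": 0, "az": 0, "gripper": 0.4},
])

```text
clock: 5.35
eef_pos: [424.6, 154.2, 26.7]
tcp_rot: [0.451, 3.108, -0.0]
wrist_force: [0.4, -0.7, -1.7]
gripper_width: 38.1
grasp_force: 24.4
```

Call:
play_rows([
  {"dx": 0, "dy": 0, "dz": -0.04, "ax": 0, "ay": 0, "az": 0, "gripper": 0.4},
  {"dx": 0, "dy": 0, "dz": -0.07, "ax": 0, "ay": 0, "az": 0, "gripper": 0.4},
  {"dx": 0, "dy": 0, "dz": -0.07, "ax": 0, "ay": 0, "az": 0, "gripper": 0.4},
])

```text
clock: 5.72
eef_pos: [424.2, 154.3, 25.4]
tcp_rot: [0.451, 3.108, 0.0]
wrist_force: [-1.8, 0.0, 6.4]
gripper_width: 38.2
grasp_force: 24.5
```

Call:
play_rows([
  {"dx": 0, "dy": 0, "dz": 0.02, "ax": 0, "ay": 0, "az": 0, "gripper": 0.48},
  {"dx": 0, "dy": 0, "dz": 0.02, "ax": 0, "ay": 0, "az": 0, "gripper": 0.55},
  {"dx": 0, "dy": 0, "dz": 0.02, "ax": 0, "ay": 0, "az": 0, "gripper": 0.66},
  {"dx": 0, "dy": 0, "dz": 0.02, "ax": 0, "ay": 0, "az": 0, "gripper": 0.66},
])

```text
clock: 6.22
eef_pos: [423.7, 154.8, 25.4]
tcp_rot: [0.45, 3.109, 0.0]
wrist_force: [0.2, 0.4, -0.3]
gripper_width: 58.3
grasp_force: 0.0
```

Call:
play_rows([
  {"dx": 0, "dy": 0, "dz": 0.6, "ax": 0, "ay": 0, "az": 0, "gripper": 0.66},
  {"dx": 0, "dy": 0, "dz": 1.8, "ax": 0, "ay": 0, "az": 0, "gripper": 0.66},
  {"dx": 0, "dy": 0, "dz": 3.6, "ax": 0, "ay": 0, "az": 0, "gripper": 0.66},
  {"dx": 0, "dy": 0, "dz": 5.4, "ax": 0, "ay": 0, "az": 0, "gripper": 0.66},
  {"dx": 0, "dy": 0, "dz": 7.2, "ax": 0, "ay": 0, "az": 0, "gripper": 0.66},
])

```text
clock: 6.85
eef_pos: [423.1, 154.3, 243.1]
tcp_rot: [-0.45, -3.108, 0.0]
wrist_force: [0.5, 0.8, -0.4]
gripper_width: 58.4
grasp_force: 0.0
```

```bash
python3 - <<'E'
from h import *
for n in('side','top'):
    W=cloud(cap(n))
    q=(W[...,2]>15)&(W[...,2]<75)&(abs(W[...,0]-424)<42)&(abs(W[...,1]-154)<45)
    p=W[q];print(n,q.sum(),p.mean(0),p.min(0),p.max(0))
    t=p[p[:,2]>50]; print(t.mean(0))
print(get_state()['eef_pos'])
E
```

```text
side 299 [428.95582158 141.09084248  44.18654152] [412.05000676 124.31555672  15.03368097] [450.4899842  165.59810349  63.46977413]
[431.3274613  146.0577313   56.66781062]
top 1 [451.06418917 148.19484037  60.54765434] [451.06418917 148.19484037  60.54765434] [451.06418917 148.19484037  60.54765434]
[451.06418917 148.19484037  60.54765434]
[425.78077365 156.51273091 245.87949393]
```

Call:
play_rows([
  {"dx": 0, "dy": 0, "dz": 1.6, "ax": 0, "ay": 0, "az": 0, "gripper": 0},
  {"dx": 0, "dy": 0, "dz": 3.2, "ax": 0, "ay": 0, "az": 0, "gripper": 0},
  {"dx": 0.2, "dy": -0.8, "dz": 3.8, "ax": 0, "ay": 0, "az": 0, "gripper": 0},
  {"dx": 0.4, "dy": -2.4, "dz": 3.8, "ax": 0, "ay": 0, "az": 0, "gripper": 0},
  {"dx": 0.5, "dy": -4.0, "dz": 3.8, "ax": 0, "ay": 0, "az": 0, "gripper": 0},
])

```text
clock: 7.58
eef_pos: [438.5, 33.3, 355.0]
tcp_rot: [-0.449, -3.109, 0.001]
wrist_force: [1.2, -0.1, -0.6]
gripper_width: 10.3
grasp_force: 0.0
```

Call:
play_rows([
  {"dx": 0, "dy": -1.6, "dz": 0, "ax": 0, "ay": 0, "az": 0, "gripper": 0},
  {"dx": 0, "dy": -3.2, "dz": 0, "ax": 0, "ay": 0, "az": 0, "gripper": 0},
  {"dx": 0, "dy": -4.8, "dz": 0, "ax": 0, "ay": 0, "az": 0, "gripper": 0},
  {"dx": 0.2, "dy": -6.4, "dz": 0, "ax": 0, "ay": 0, "az": 0, "gripper": 0},
  {"dx": 0.2, "dy": -7.5, "dz": 0, "ax": 0, "ay": 0, "az": 0, "gripper": 0},
])

```text
clock: 8.2
eef_pos: [443.9, -192.8, 354.3]
tcp_rot: [-0.454, -3.107, 0.0]
wrist_force: [0.4, 0.1, 0.0]
gripper_width: 0.5
grasp_force: 0.0
```

```bash
python3 - <<'E'
from h import *
s=get_state();print(s['clock'],s['eef_pos'],s['wrist_force'],s['gripper_width'])
W=cloud(cap('side'))
q=(W[...,2]>285)&(W[...,2]<315)&(abs(W[...,0]-457)<50)&(abs(W[...,1]+150)<40)
p=W[q];print(q.sum(),p.mean(0),p.min(0),p.max(0))
print(get_state()['eef_pos'])
E
```

```text
8.2 [ 443.90408745 -192.82123864  354.32214649] [0.35658042 0.10543912 0.00509237] 0.516989189382291
131 [ 447.24344933 -156.97950726  300.50887419] [ 426.81906229 -168.39930823  291.74233852] [ 475.64776193 -145.85948753  305.86436531]
[ 443.34360978 -197.48587323  353.73242701]
```

Call:
play_rows([
  {"dx": 0, "dy": 0, "dz": -1.0, "ax": 0, "ay": 0, "az": 0, "gripper": 0},
  {"dx": 0, "dy": 0, "dz": -2.1, "ax": 0, "ay": 0, "az": 0, "gripper": 0},
  {"dx": 0.1, "dy": 0.3, "dz": -2.1, "ax": 0, "ay": 0, "az": 0, "gripper": 0},
  {"dx": 0.2, "dy": 0.6, "dz": -2.1, "ax": 0, "ay": 0, "az": 0, "gripper": 0},
  {"dx": 0.3, "dy": 0.9, "dz": -2.1, "ax": 0, "ay": 0, "az": 0, "gripper": 0},
])

```text
clock: 8.88
eef_pos: [454.7, -162.4, 293.7]
tcp_rot: [0.449, 3.107, -0.001]
wrist_force: [0.0, -0.8, 0.9]
gripper_width: 0.8
grasp_force: 0.5
```

Call:
play_rows([
  {"dx": 0.1, "dy": 0.3, "dz": 0, "ax": 0, "ay": 0, "az": 0, "gripper": 0},
  {"dx": 0.2, "dy": 0.6, "dz": 0, "ax": 0, "ay": 0, "az": 0, "gripper": 0},
  {"dx": 0.27, "dy": 0.9, "dz": 0, "ax": 0, "ay": 0, "az": 0, "gripper": 0},
  {"dx": 0.35, "dy": 1.2, "dz": 0, "ax": 0, "ay": 0, "az": 0, "gripper": 0},
  {"dx": 0.45, "dy": 1.5, "dz": 0, "ax": 0, "ay": 0, "az": 0, "gripper": 0},
])

```text
clock: 9.5
eef_pos: [467.2, -117.5, 292.4]
tcp_rot: [-0.45, -3.109, -0.0]
wrist_force: [0.9, -0.1, 0.3]
gripper_width: 0.3
grasp_force: 0.1
```

```bash
python3 - <<'E'
from h import *
s=get_state();print(s['clock'],s['eef_pos'],s['wrist_force'],s['gripper_width'])
c=cap('side');cv2.imwrite('pics/k1.png',cv2.resize(c['img'][200:340,240:400],None,fx=4,fy=4))
E
```

```text
9.5 [ 467.21480461 -117.51508124  292.38573815] [ 0.85775659 -0.13646507  0.29110193] 0.2841798710190192
```

View pics/k1.png

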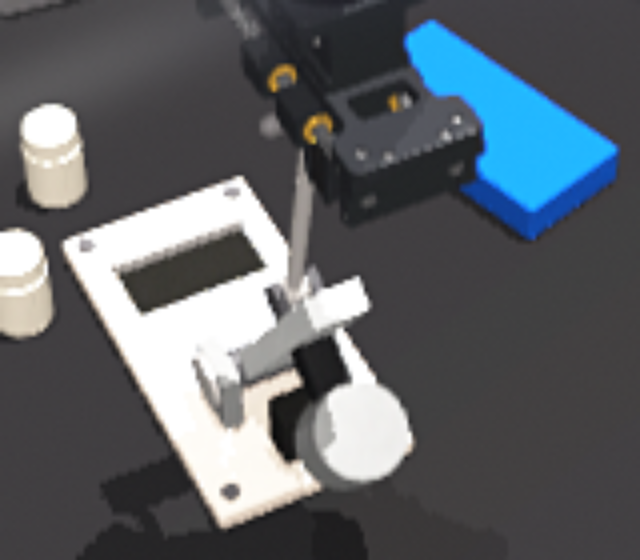

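Call:
play_rows([
  {"dx": 0.1, "dy": 0.3, "dz": 0, "ax": 0, "ay": 0, "az": 0, "gripper": 0},
  {"dx": 0.2, "dy": 0.6, "dz": 0, "ax": 0, "ay": 0, "az": 0, "gripper": 0},
  {"dx": 0.27, "dy": 0.9, "dz": 0, "ax": 0, "ay": 0, "az": 0, "gripper": 0},
  {"dx": 0.35, "dy": 1.2, "dz": 0, "ax": 0, "ay": 0, "az": 0, "gripper": 0},
  {"dx": 0.45, "dy": 1.5, "dz": 0, "ax": 0, "ay": 0, "az": 0, "gripper": 0},
])

```text
clock: 10.18
eef_pos: [480.8, -72.5, 292.4]
tcp_rot: [-0.45, -3.109, -0.0]
wrist_force: [0.3, 0.1, 0.5]
gripper_width: 0.4
grasp_force: 0.0
```

Call:
play_rows([
  {"dx": 0.1, "dy": 0.3, "dz": 0, "ax": 0, "ay": 0, "az": 0, "gripper": 0},
  {"dx": 0.2, "dy": 0.6, "dz": 0, "ax": 0, "ay": 0, "az": 0, "gripper": 0},
  {"dx": 0.27, "dy": 0.9, "dz": 0, "ax": 0, "ay": 0, "az": 0, "gripper": 0},
  {"dx": 0.35, "dy": 1.2, "dz": 0, "ax": 0, "ay": 0, "az": 0, "gripper": 0},
  {"dx": 0.45, "dy": 1.5, "dz": 0, "ax": 0, "ay": 0, "az": 0, "gripper": 0},
])

```text
clock: 10.8
eef_pos: [494.3, -27.6, 292.5]
tcp_rot: [0.45, 3.109, 0.0]
wrist_force: [-0.7, -0.2, -0.1]
gripper_width: 0.4
grasp_force: 0.0
```

Call:
play_rows([
  {"dx": 0, "dy": 0, "dz": 0, "ax": 0, "ay": 0, "az": 0, "gripper": 0},
  {"dx": 0, "dy": 0, "dz": 0, "ax": 0, "ay": 0, "az": 0, "gripper": 0},
  {"dx": 0, "dy": 0, "dz": 0, "ax": 0, "ay": 0, "az": 0, "gripper": 0},
  {"dx": 0, "dy": 0, "dz": 0, "ax": 0, "ay": 0, "az": 0, "gripper": 0},
  {"dx": 0, "dy": 0, "dz": 0, "ax": 0, "ay": 0, "az": 0, "gripper": 0},
])

```text
clock: 11.42
eef_pos: [494.1, -28.3, 292.4]
tcp_rot: [-0.451, -3.109, -0.0]
wrist_force: [-0.1, 0.2, -0.2]
gripper_width: 0.5
grasp_force: 0.0
```

Call:
play_rows([
  {"dx": 0, "dy": 0, "dz": 0, "ax": 0, "ay": 0, "az": 0, "gripper": 0},
  {"dx": 0, "dy": 0, "dz": 0, "ax": 0, "ay": 0, "az": 0, "gripper": 0},
  {"dx": 0, "dy": 0, "dz": 0, "ax": 0, "ay": 0, "az": 0, "gripper": 0},
  {"dx": 0, "dy": 0, "dz": 0, "ax": 0, "ay": 0, "az": 0, "gripper": 0},
  {"dx": 0, "dy": 0, "dz": 0, "ax": 0, "ay": 0, "az": 0, "gripper": 0},
])

```text
clock: 12.05
eef_pos: [494.1, -28.2, 292.4]
tcp_rot: [-0.45, -3.109, -0.0]
wrist_force: [0.1, -0.3, -0.6]
gripper_width: 0.6
grasp_force: 0.0
```

```bash
python3 - <<'E'
from h import *
s=get_state();print(s['clock'],s['eef_pos'],s['wrist_force'],s['gripper_width'])
c=cap('side');cv2.imwrite('pics/k2.png',cv2.resize(c['img'][200:340,240:400],None,fx=4,fy=4))
E
```

```text
12.05 [494.13627992 -28.16796734 292.43130829] [ 0.05456919 -0.25371603 -0.56221965] 0.6228291860342332
```

View pics/k2.png

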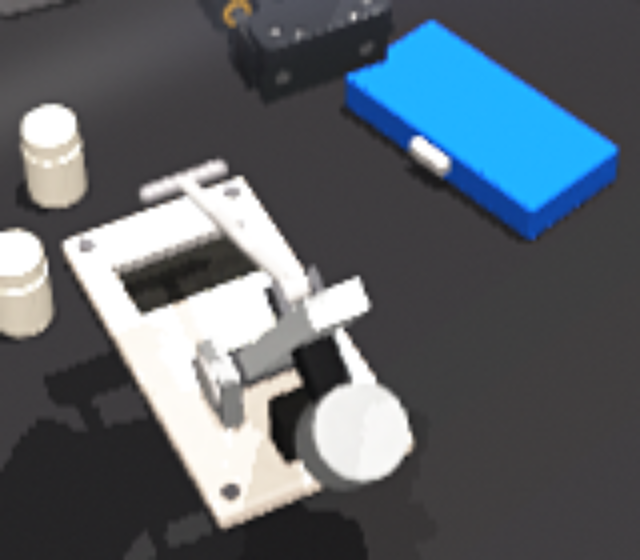

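```bash
python3 - <<'E'
from h import *
c=np.array([512.6,37.6]);ey=np.array([.2836,.959]);ex=np.array([.959,-.2836])
for n in('side','top'):
    W=cloud(cap(n)); S=np.stack([(W[...,:2]-c)@ex,(W[...,:2]-c)@ey,W[...,2]],-1)
    for nm,b in(('foot',((-45,45),(20,100),(80,150))),('top',((-30,30),(-180,-120),(180,225)))):
        q=np.all([(S[...,i]>b[i][0])&(S[...,i]<b[i][1]) for i in range(3)],0)
        p=S[q];print(n,nm,q.sum(),np.median(p,0).round(1),p.min(0).round(1),p.max(0).round(1))
print(get_state()['clock'])
E
```

```text
side foot 125 [-3.3 52.6 98. ] [-29.6  20.7  85.8] [ 28.4  62.8 112.5]
side top 155 [  -3.6 -161.3  198.7] [ -18.8 -174.1  180.2] [  18.2 -139.8  207.6]
top foot 55 [ -2.8  61.8 100.9] [-28.8  55.8  92.2] [ 28.6  66.8 111.3]
  return _methods._mean(a, axis=axis, dtype=dtype,
  ret = um.true_divide(
Traceback (most recent call last):
ValueError: zero-size array to reduction operation minimum which has no identity
```

Call:
play_rows([
  {"dx": -0.37, "dy": -1.25, "dz": 0, "ax": 0, "ay": 0, "az": 0, "gripper": 0.57},
  {"dx": -0.74, "dy": -2.5, "dz": 0, "ax": 0, "ay": 0, "az": 0, "gripper": 0.57},
  {"dx": -0.74, "dy": -2.5, "dz": 0, "ax": 0, "ay": 0, "az": 0, "gripper": 0.57},
  {"dx": -0.74, "dy": -2.5, "dz": -0.6, "ax": 0, "ay": 0, "az": 0, "gripper": 0.57},
  {"dx": -0.74, "dy": -2.5, "dz": -1.2, "ax": 0, "ay": 0, "az": 0, "gripper": 0.57},
])

```text
clock: 12.82
eef_pos: [472.6, -102.1, 256.4]
tcp_rot: [0.449, 3.108, 0.002]
wrist_force: [1.1, -1.1, 0.5]
gripper_width: 48.2
grasp_force: 0.0
```

Call:
play_rows([
  {"dx": 0, "dy": 0, "dz": -0.6, "ax": 0, "ay": 0, "az": 0, "gripper": 0.57},
  {"dx": 0, "dy": 0, "dz": -1.2, "ax": 0, "ay": 0, "az": 0, "gripper": 0.57},
  {"dx": 0, "dy": 0, "dz": -1.8, "ax": 0, "ay": 0, "az": 0, "gripper": 0.57},
  {"dx": 0, "dy": 0, "dz": -2.4, "ax": 0, "ay": 0, "az": 0, "gripper": 0.57},
  {"dx": 0, "dy": 0, "dz": -2.5, "ax": 0, "ay": 0, "az": 0, "gripper": 0.57},
])

```text
clock: 13.45
eef_pos: [471.8, -102.0, 180.8]
tcp_rot: [-0.448, -3.108, -0.001]
wrist_force: [0.9, 0.5, 0.3]
gripper_width: 50.5
grasp_force: 0.0
```

```bash
python3 - <<'E'
from h import *
c=cap('side');cv2.imwrite('pics/m1.png',cv2.resize(c['img'][200:340,240:400],None,fx=4,fy=4))
s=get_state();print(s['clock'],s['eef_pos'],s['wrist_force'],s['gripper_width'])
e=s['eef_pos'][:2]-[512.6,37.6];print(e@[.959,-.2836],e@[.2836,.959])
E
```

```text
13.5 [ 472.01575453 -102.15233227  181.07565941] [-0.75965653 -0.00718728 -0.14695394] 50.255637043952966
0.7134700292107254 -145.5321786643649
```

View pics/m1.png

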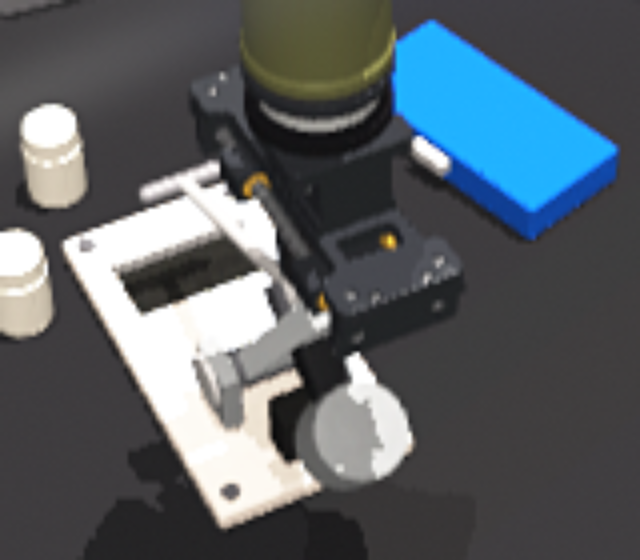

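Call:
play_rows([
  {"dx": 0.07, "dy": 0.24, "dz": 0.06, "ax": 0, "ay": 0, "az": 0, "gripper": 0.57},
  {"dx": 0.14, "dy": 0.48, "dz": 0.12, "ax": 0, "ay": 0, "az": 0, "gripper": 0.57},
  {"dx": 0.21, "dy": 0.72, "dz": 0.2, "ax": 0, "ay": 0, "az": 0, "gripper": 0.57},
  {"dx": 0.28, "dy": 0.96, "dz": 0.28, "ax": 0, "ay": 0, "az": 0, "gripper": 0.57},
  {"dx": 0.35, "dy": 1.2, "dz": 0.35, "ax": 0, "ay": 0, "az": 0, "gripper": 0.57},
])

```text
clock: 14.12
eef_pos: [482.8, -66.3, 192.3]
tcp_rot: [0.45, 3.109, 0.001]
wrist_force: [0.1, -1.6, 1.7]
gripper_width: 50.5
grasp_force: 1.0
```

Call:
play_rows([
  {"dx": 0.07, "dy": 0.24, "dz": 0.07, "ax": 0, "ay": 0, "az": 0, "gripper": 0.57},
  {"dx": 0.14, "dy": 0.48, "dz": 0.14, "ax": 0, "ay": 0, "az": 0, "gripper": 0.57},
  {"dx": 0.21, "dy": 0.72, "dz": 0.21, "ax": 0, "ay": 0, "az": 0, "gripper": 0.57},
  {"dx": 0.28, "dy": 0.96, "dz": 0.28, "ax": 0, "ay": 0, "az": 0, "gripper": 0.57},
  {"dx": 0.35, "dy": 1.2, "dz": 0.33, "ax": 0, "ay": 0, "az": 0, "gripper": 0.57},
])

```text
clock: 14.75
eef_pos: [493.2, -30.5, 202.0]
tcp_rot: [0.45, 3.109, 0.001]
wrist_force: [0.0, -0.5, 1.0]
gripper_width: 50.4
grasp_force: 0.6
```

```bash
python3 - <<'E'
from h import *
s=get_state();print(s['clock'],s['eef_pos'],s['wrist_force'],s['gripper_width'],s['grasp_force'])
e=s['eef_pos'][:2]-[512.6,37.6];print(e@[.959,-.2836],e@[.2836,.959])
E
```

```text
14.75 [493.15772163 -30.48267718 201.98900905] [ 0.03841312 -0.49571389  0.95290333] 50.41433929674004 0.605203629238531
0.6631022921622787 -70.80511756324356
```

Call:
play_rows([
  {"dx": 0.08, "dy": 0.26, "dz": 0.03, "ax": 0, "ay": 0, "az": 0, "gripper": 0.57},
  {"dx": 0.15, "dy": 0.51, "dz": 0.06, "ax": 0, "ay": 0, "az": 0, "gripper": 0.57},
  {"dx": 0.22, "dy": 0.74, "dz": 0.08, "ax": 0, "ay": 0, "az": 0, "gripper": 0.57},
  {"dx": 0.27, "dy": 0.93, "dz": 0.1, "ax": 0, "ay": 0, "az": 0, "gripper": 0.57},
  {"dx": 0.31, "dy": 1.05, "dz": 0.1, "ax": 0, "ay": 0, "az": 0, "gripper": 0.57},
])

```text
clock: 15.38
eef_pos: [502.3, 0.9, 204.9]
tcp_rot: [0.45, 3.109, 0.0]
wrist_force: [0.2, -1.2, 0.5]
gripper_width: 50.5
grasp_force: 0.3
```

```bash
python3 - <<'E'
from h import *
c=cap('side');cv2.imwrite('pics/m2.png',cv2.resize(c['img'][200:340,240:400],None,fx=4,fy=4))
s=get_state();print(s['clock'],s['eef_pos'],s['wrist_force'],s['gripper_width'],s['grasp_force'])
e=s['eef_pos'][:2]-[512.6,37.6];print(e@[.959,-.2836],e@[.2836,.959])
E
```

```text
15.425 [502.46844575   1.36471882 204.88120733] [-0.15062596  0.30719242 -0.31510581] 50.049543981906695 0.0925654467028636
0.560165214691871 -37.62294343290565
```

Call:
play_rows([
  {"dx": 0.01, "dy": 0.03, "dz": 0, "ax": 0, "ay": 0, "az": 0, "gripper": 0.57},
  {"dx": 0.02, "dy": 0.06, "dz": 0, "ax": 0, "ay": 0, "az": 0, "gripper": 0.57},
  {"dx": 0.03, "dy": 0.1, "dz": 0, "ax": 0, "ay": 0, "az": 0, "gripper": 0.57},
  {"dx": 0.04, "dy": 0.13, "dz": 0, "ax": 0, "ay": 0, "az": 0, "gripper": 0.57},
  {"dx": 0.04, "dy": 0.13, "dz": 0, "ax": 0, "ay": 0, "az": 0, "gripper": 0.57},
])

```text
clock: 16.05
eef_pos: [503.2, 3.4, 204.8]
tcp_rot: [-0.451, -3.109, 0.002]
wrist_force: [-0.9, -3.0, 1.3]
gripper_width: 50.3
grasp_force: 1.6
```

Call:
play_rows([
  {"dx": 0.01, "dy": 0.03, "dz": 0, "ax": 0, "ay": 0, "az": 0, "gripper": 0.57},
  {"dx": 0.02, "dy": 0.06, "dz": 0, "ax": 0, "ay": 0, "az": 0, "gripper": 0.57},
  {"dx": 0.02, "dy": 0.06, "dz": 0, "ax": 0, "ay": 0, "az": 0, "gripper": 0.57},
  {"dx": 0.02, "dy": 0.06, "dz": 0, "ax": 0, "ay": 0, "az": 0, "gripper": 0.57},
])

```text
clock: 16.55
eef_pos: [503.2, 3.6, 204.7]
tcp_rot: [-0.453, -3.107, 0.007]
wrist_force: [-1.6, -6.1, 3.9]
gripper_width: 50.2
grasp_force: 3.5
```

```bash
python3 - <<'E'
from h import *
c=cap('side');cv2.imwrite('pics/m3.png',cv2.resize(c['img'][200:340,240:400],None,fx=4,fy=4))
s=get_state();print(s['clock'],s['eef_pos'],s['wrist_force'],s['gripper_width'],s['grasp_force'])
C=np.array([512.6,37.6]);ey=np.array([.2836,.959]);ex=np.array([.959,-.2836])
print((s['eef_pos'][:2]-C)@ey)
W=cloud(c);S=np.stack([(W[...,:2]-C)@ex,(W[...,:2]-C)@ey,W[...,2]],-1)
for lo in range(10,60,6):
    q=(abs(S[...,0])<40)&(S[...,1]>20)&(S[...,1]<100)&(S[...,2]>lo)&(S[...,2]<lo+6)
    if q.sum(): p=S[q];print(lo,q.sum(),np.median(p,0).round(1),p.min(0).round(),p.max(0).round())
E
```

```text
16.6 [503.23401175   3.58245988 204.71643289] [-1.97010724 -6.55886952  3.02286754] 50.68876149896615 3.4836747497320175
-35.2790152373577
10 264 [-12.3  48.8  13.8] [-40.  21.  10.] [ 32. 100.  16.]
16 138 [-7.3 61.3 17.4] [-40.  20.  16.] [ 30. 100.  22.]
22 88 [-13.5  70.9  24.1] [-38.  50.  22.] [29. 83. 28.]
28 4 [10.1 61.6 28.8] [-5. 60. 28.] [22. 77. 33.]
34 4 [-4.9 50.  37.2] [-6. 49. 35.] [-4. 54. 39.]
40 4 [-4. 47. 42.] [-4. 46. 42.] [-2. 54. 45.]
46 1 [-2.9 42.7 48.7] [-3. 43. 49.] [-3. 43. 49.]
52 4 [-4.  39.1 54.8] [-6. 37. 52.] [-2. 47. 58.]
58 3 [-2.7 35.6 63.4] [-5. 30. 59.] [-2. 36. 64.]
```

View pics/m3.png

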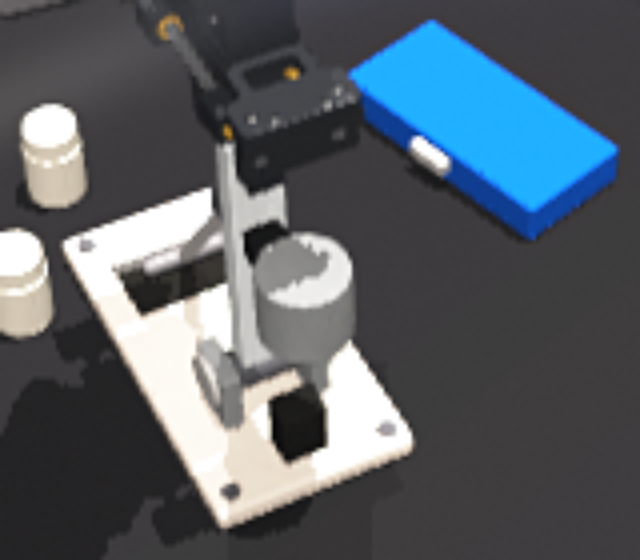

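Call:
play_rows([
  {"dx": 0, "dy": 0, "dz": 0, "ax": 0, "ay": 0, "az": 0, "gripper": 0.57},
  {"dx": 0, "dy": 0, "dz": 0, "ax": 0, "ay": 0, "az": 0, "gripper": 0.57},
  {"dx": 0, "dy": 0, "dz": 0, "ax": 0, "ay": 0, "az": 0, "gripper": 0.57},
  {"dx": 0, "dy": 0, "dz": 0, "ax": 0, "ay": 0, "az": 0, "gripper": 0.57},
])

```text
clock: 17.1
eef_pos: [503.2, 3.6, 204.7]
tcp_rot: [-0.453, -3.107, 0.007]
wrist_force: [-1.4, -6.8, 4.3]
gripper_width: 50.2
grasp_force: 3.5
```

```bash
python3 - <<'E'
from h import *
s=get_state();print(s['clock'],s['eef_pos'],s['wrist_force'],s['grasp_force'])
if s['grasp_force']>2: print(ticket.sign_off())
E
```

```text
17.1 [503.22184915   3.56283936 204.71010393] [-1.40516688 -6.75667702  4.27422118] 3.4811051934957504
the job is handed in; nothing more can be done
None
```

I handed the job in at 17.1 s; no verdict came back. The can stands upright on the bench off the plate, the kickstand is down behind its ridge, and one finger presses the mast upright against it at about 3.5 N, not gripped from both sides.

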